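Set the hob going under the kettle

ROBOT

A 6-joint arm with a two-finger parallel gripper is mounted at the origin on the work surface. World frame = base frame: x ahead of the robot, y to its left, z up, the work surface at z = 0. Lengths are in mm, angles in degrees, forces in N, time in s.
With the tool pointing down it reaches from about 350 to 850 mm from the base axis. Payload 8.1 kg.
Tool frame: the origin (TCP) lies on the centre line of the jaws, within the pads' length; the fingertips stand 19 mm ahead of it and the grasp point (between the pads) is the TCP (r.tip_reach is the z of the fingertips in the tool frame, in mm); z points along the fingers, y is the line along which they close (so a half turn about z gives the same grasp; the last joint's range is limited). The gripper opens to 85 mm and grips with 20 to 120 N. Pads are 22 mm wide; open, the fingers measure 114 mm over their backs; the gripper's body (76 mm by 85 mm) begins 54 mm behind the grasp point. The pads swing forward as they close: fully open they stand 13 mm farther back than shut.
Start: joints at [-73.992, 7.471, 85.268, -0, 87.261, -4.893], TCP at [214.078, -560.514, 250.292] pointing down, gripper open.
Joint ranges: [-169.43, 169.43], [-51.17, 129.36], [1.28, 143.12], [-76.62, 256.62], [0, 156.53], [-152.29, 152.29]. Speed limits (degrees/s): [136.94, 136.94, 159.86, 180, 180, 180].

INTERFACE

Orientations are given as [roll, pitch, yaw] about the fixed x, y, z axes, in that order (R = Rz(yaw) Ry(pitch) Rx(roll)).
In Python, from bench import r gives the robot as it stands. The module is installed in compiled form; this text tells all that it offers.
- The arm moves only by the shell command python3 -m handwheel 'ROWS' [FORCE]. ROWS is JSON, a list of rows, each a list of 7 numbers: the shift along the tool's x, y, z in m, then the turn, a rotation vector about the tool's x, y, z in degrees, then the finger opening in m, from 0 to 0.0854. In form: [[tx, ty, tz, ax, ay, az, claw], ...]. A call has 1 to 8 rows; each row shifts and turns the commanded pose from where the row before left it, along the tool's axes as they then stand; what a row does not reach is not made up. A row lasts 1/12 s, in which the tool goes at most 41.7 mm and 7.16 degrees, less where a joint would pass 70% of its speed; a pose out of reach is approached as far as the arm can. A call with a gripper value outside its range is refused whole. The fingers move at their own pace and stop on an object; FORCE is the grip in N (left out, the last holds). Time passes only in rows, so rows that do not move let the fingers close. It gives the time, the measured TCP pose, the force, the opening and the grip force at its end, in the units of the state.
- r.sense(): the state, without advancing time (a new reading comes with each control period).
- r.snapshot(name): name is "side" or "top" or "wrist"; returns (picture, depth): 400x640x3 uint8, blue, green, red; 400x640 float32, mm along the optical axis (not along the pixel's ray), 0 where there is no reading.
- r.calibration(name): a dict with "vfov" (degrees; the focal length in pixels is half the picture's height over the tangent of half this angle, whatever the lens; pixels are square), "cx", "cy" (the principal point, pixels), "rvec" (rotation vector, rad) and "tvec" (3), from world to camera coordinates, as OpenCV has them; the wrist camera has in their place "tool_from_camera" (4x4, takes a point from camera to tool coordinates, whose origin is the TCP and whose axes are the flange's). Camera axes: x right, y down, z forward; pixel columns grow to the right and rows downward; lengths in mm; the calibration is good to about 2 mm. A picture is of the moment at which its call begins: read the wrist's pose just before it. calibration takes no time and is no camera call.
- r.hand_in(): hands the job in; it is judged then, once.
The state is a dict: "time": time; "joint_pos": joint angles; "qd": joint speeds; "joint_efforts": joint torques, N m; "tool_pos": TCP position; "tcp_rot": TCP orientation; "ft_force": force on the tool from outside, world axes, zero at the start; "wrist_torque": the same for the moment, N m; "finger_gap": finger opening in mm; "grip_force": force on a finger pad.
Only numpy, scipy, OpenCV 4.12 (cv2) and the standard library are available. Lean on these libraries where they do the work, as an engineer would, in place of code of your own. Each camera call takes 0.05 s, during which the arm holds its last target. There are 200 camera calls.

TASK

Set the table-top hob going for the kettle: with your fingertips, lightly press the round power key, then the square key directly in front of the ring on which the kettle stands, then the long bar-shaped start key, each pressed well down so that it stays down. Leave the other square key up, and do not lift, shift or knock over the kettle, the casserole or anything else on and around the hob.

Things in the scene. Friction and masses are not known exactly. Their poses are not given: they have to be found in the camera images.
- hob: fixed two-ring hob, 370 (x) x 560 (y) x 60 mm high; origin: centre of its underside, on the work surface; its x points to its back (away from the robot), y left, z up. Rings: thin grey circles, 85 mm radius, centred at (40, +-145) mm in its frame. Four aluminium keys in a row along its front (x = -143 mm), left to right: square, round, bar, square
- power (a joint): round power key, 32 mm across; top 80 mm above the work surface when up (20 mm proud of the hob), 72 mm when down; joint value: m the key is down, 0 = up, 0.008 = fully down. About 4 N moves it and it stays where it is left. Its cap is springy, gives about 1.2 N per mm (up to 10 mm) on top of that travel and comes back
- power_top (a point): centre of the top face of the round power key (moves with it), at (-143, 50) mm in the hob's frame; axes as the hob's
- select_left (a joint): left square key, 28 mm square, in front of the left ring; top 80 mm above the work surface when up (20 mm proud of the hob), 72 mm when down; joint value: m the key is down, 0 = up, 0.008 = fully down. About 4 N moves it and it stays where it is left. Its cap is springy, gives about 1.2 N per mm (up to 10 mm) on top of that travel and comes back
- select_left_top (a point): centre of the top face of the left square key (moves with it), at (-143, 145) mm in the hob's frame
- select_right (a joint): right square key, 28 mm square, in front of the right ring; top 80 mm above the work surface when up (20 mm proud of the hob), 72 mm when down; joint value: m the key is down, 0 = up, 0.008 = fully down. About 4 N moves it and it stays where it is left. Its cap is springy, gives about 1.2 N per mm (up to 10 mm) on top of that travel and comes back
- select_right_top (a point): centre of the top face of the right square key (moves with it), at (-143, -145) mm in the hob's frame
- start (a joint): start key, a bar 24 mm (x) by 50 mm (y); top 80 mm above the work surface when up (20 mm proud of the hob), 72 mm when down; joint value: m the key is down, 0 = up, 0.008 = fully down. About 4 N moves it and it stays where it is left. Its cap is springy, gives about 1.2 N per mm (up to 10 mm) on top of that travel and comes back
- start_top (a point): centre of the top face of the bar-shaped start key (moves with it), at (-143, -50) mm in the hob's frame
- kettle: loose white kettle, 156 mm across, 180 mm high with an arched wooden-gripped handle over its knobbed lid and a short spout to its own +x; stands on one of the two rings; origin at the centre of its underside, z up
- casserole: loose open steel casserole, 160 mm across the rim (230 mm over its two side handles) and 70 mm high, on the other ring; origin at the centre of its underside
- salt_dish: loose small copper dish, 52 mm across, 35 mm high, on the hob behind the two middle keys; origin at the centre of its underside
- spoon: loose wooden spoon, 170 mm long, lying on the hob between the rings
- mug: loose blue mug, 80 mm across, 90 mm high, on the worktop to the left of the hob; origin at the centre of its underside
- bowl: loose white bowl, 130 mm across, 50 mm high, on the worktop to the right of the hob; origin at the centre of its underside
- mill: loose wooden pepper mill, 56 mm across, 140 mm high, upright to the right of the hob; origin at the centre of its underside
- oil: loose green oil bottle, 60 mm across, 200 mm high, upright to the right of the hob, farther from the robot than the mill; origin at the centre of its underside

How it is judged (in metres and radians):
On the way, in this order (a step that is already met when the one before it is completed fails the run):
1. the round power key is pressed down (value of joint power above 0.005 m), for 0.1 s.
2. the square key in front of the kettle's ring is pressed down (((y of kettle in the frame of hob above 0 m and value of joint select_left above 0.005 m) or (y of kettle in the frame of hob below 0 m and value of joint select_right above 0.005 m))), for 0.1 s.
3. the bar-shaped start key is pressed down (value of joint start above 0.005 m), for 0.1 s.
At the end, for the whole second after the job is handed in: the power key, the square key in front of the kettle's ring and the start key are each at least 5 mm down (of 8), the other square key is less than 2 mm down, and every loose thing is upright and within 15 mm of where it stood (value of joint each of power, start above 0.005 m and (((y of kettle in the frame of hob above 0 m and value of joint select_left above 0.005 m) and value of joint select_right below 0.002 m) or ((y of kettle in the frame of hob below 0 m and value of joint select_right above 0.005 m) and value of joint select_left below 0.002 m)) and distance of each of kettle, casserole, salt_dish, spoon, mug, bowl, mill, oil from where it was at the start of the episode below 0.015 m and angle between each of kettle, casserole, salt_dish, mug, bowl, mill, oil's own z axis and vertical below 0.1 rad); the robot touches nothing.
It fails at once if the square key of the ring without the kettle is pressed (more than 2 mm) ((y of kettle in the frame of hob above 0 m and value of joint select_right above 0.002 m) or (y of kettle in the frame of hob below 0 m and value of joint select_left above 0.002 m)).
It fails at once if the robot presses on the hob or its keys with more than 25 N (contact force between any of the fingers, the arm and hob above 25 N).
It fails at once if the kettle or the casserole is lifted, shifted by more than 15 mm or tipped (distance of any of kettle, casserole from where it was at the start of the episode above 0.015 m or angle between any of kettle, casserole's own z axis and vertical above 0.3 rad).
It fails at once if a bystander (salt dish, spoon, mug, bowl, pepper mill or oil bottle) is lifted, shifted by more than 15 mm or tipped (distance of any of salt_dish, spoon, mug, bowl, mill, oil from where it was at the start of the episode above 0.015 m or angle between any of salt_dish, mug, bowl, mill, oil's own z axis and vertical above 0.3 rad).
It also fails if it takes over 48 s, if anything falls off the work surface, if the arm or the gripper's body presses on something with over 40 N, if the wrist force passes 120 N, or if a joint passes its speed limit or range.

## Working session

There is one attempt and no reset: what is moved stays moved. The work goes in short steps, Python scripts to look and compute and a shell command to move; the robot and the scene stay as the last step left them, time stands still between calls to the robot, and variables do not carry over. Pictures are saved under pics/ and viewed, at most 10 in all, crops included, and the job is handed in when it is done.

```bash
mkdir -p pics
python3 - <<'E'
from bench import r
import cv2,numpy as np
for n in("top","side"):
    p,d=r.snapshot(n);cv2.imwrite(f"pics/{n}.png",p);np.savez(f"{n}.npz",p=p,d=d);print(n,r.calibration(n))
s=r.sense();print(s["time"],s["tool_pos"],s["tcp_rot"],s["finger_gap"],s["ft_force"],r.tip_reach)
E
```

```text
top {'vfov': 46.448015647399956, 'cx': 323.9643981335738, 'cy': 207.23149367092827, 'rvec': array([ 2.11861686, -2.14917621,  0.18031429]), 'tvec': array([  12.72316585,  559.6297763 , 1425.4384095 ])}
side {'vfov': 43.554296908577186, 'cx': 323.25563522755357, 'cy': 197.41460871386437, 'rvec': array([ 1.98894628, -0.82322214,  0.47142015]), 'tvec': array([-383.78952716,  262.51384364, 1432.32271881])}
0.1 [ 213.94484511 -560.07374243  249.32598263] [-1.79904223e+02 -7.55950835e-03  2.09005139e+01] 85.60482526302415 [ 0.51476391 -0.1767271  -0.31066039] 19.0
```

View pics/top.png

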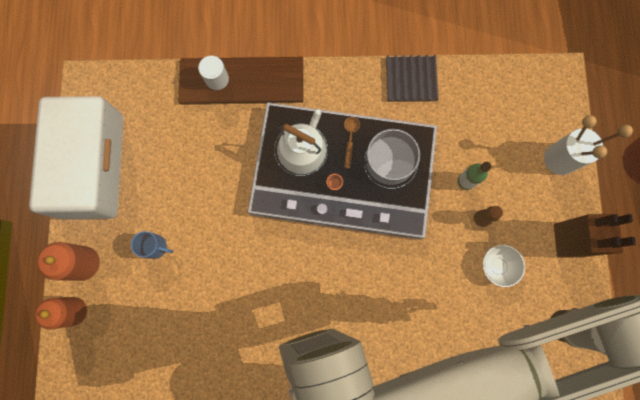

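View pics/side.png

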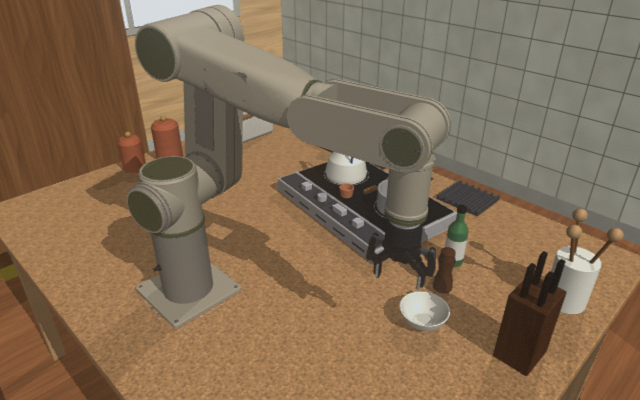

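The kettle stands on the left ring, at about (302,150) in the top view, so the keys are power, left square, then start. In the top view they are at about (292,205), (322,210), (354,213) and (385,218). In the side view they are at (307,186), (322,198), (340,211) and (358,223).

```bash
cat > h.py <<'E'
import cv2,numpy as np
from bench import r
def cam(n):
    c=r.calibration(n);f=200/np.tan(np.radians(c["vfov"]/2));R=cv2.Rodrigues(c["rvec"])[0]
    return np.array([[f,0,c["cx"]],[0,f,c["cy"]],[0,0,1]]),R,np.array(c["tvec"]).reshape(3,1)
def ray(n,uv,z):
    K,R,t=cam(n);o=(-R.T@t).ravel();v=R.T@np.linalg.inv(K)@np.array([*uv,1.]);return o+v*(z-o[2])/v[2]
def tri(a,b):
    P=[K@np.hstack([R,t]) for K,R,t in(cam("top"),cam("side"))]
    X=cv2.triangulatePoints(*P,np.array(a,float).T,np.array(b,float).T);return (X[:3]/X[3]).T
E
python3 - <<'E'
from h import *
G={"top":[(292,205),(322,210),(354,213),(385,218)],"side":[(307,186),(322,198),(340,211),(358,223)]}
C={}
for n in G:
    p=np.load(n+".npz")["p"];g=p.max(2);C[n]=[]
    for u,v in G[n]:
        w=g[v-9:v+10,u-12:u+13];m=((w>(150 if n=="top" else 165))*255).astype(np.uint8)
        k,l,st,ce=cv2.connectedComponentsWithStats(m);i=1+np.argmax(st[1:,4]);C[n].append(ce[i]+[u-12,v-9]);print(n,C[n][-1],st[i])
    cv2.imwrite(f"pics/{n}_c.png",cv2.resize(p[150:240,240:440] if n=="top" else p[150:260,270:400],None,fx=4,fy=4,interpolation=2))
print(tri(C["top"],C["side"]).round(1))
for n in C:print(n,np.array([ray(n,c,80) for c in C[n]]).round(1))
K,R,t=cam("top");print((R@np.zeros((3,1))+t).T)
E
```

```text
top [291.29487179 204.01282051] [ 7  4 10  9 78]
top [321.73333333 208.44      ] [ 7  3 10 10 75]
top [353.7107438  212.89256198] [  4   5  17   9 121]
top [384.25641026 217.23076923] [ 7  4 10 10 78]
side [306.47619048 183.80952381] [ 8  5  9  5 21]
side [333.5 205. ] [23 16  2  1  2]
side [339.67567568 207.35135135] [ 5  2 13  8 37]
side [357.74074074 220.18518519] [ 8  4  9  5 27]
[[ 565.7  106.2   77.6]
 [ 573.6   -0.    29.1]
 [ 535.   -86.4   77.9]
 [ 520.  -179.9   78.4]]
top [[ 565.7  105.6   80. ]
 [ 550.5   11.7   80. ]
 [ 535.2  -86.6   80. ]
 [ 520.3 -180.3   80. ]]
side [[ 562.3  103.4   80. ]
 [ 528.1  -63.7   80. ]
 [ 532.1  -88.3   80. ]
 [ 517.4 -181.2   80. ]]
[[  12.72316585  559.6297763  1425.4384095 ]]
```

View pics/top_c.png

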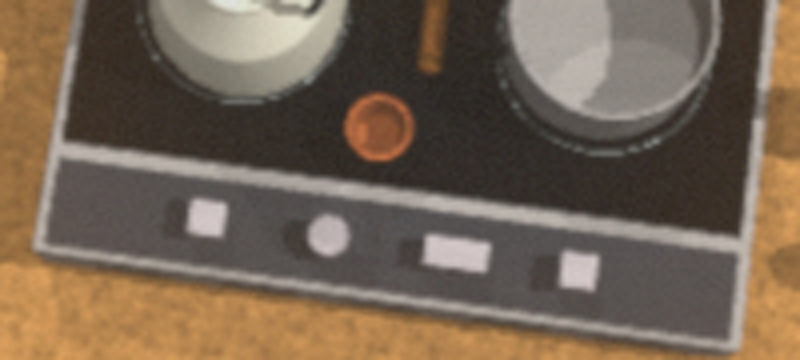

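View pics/side_c.png

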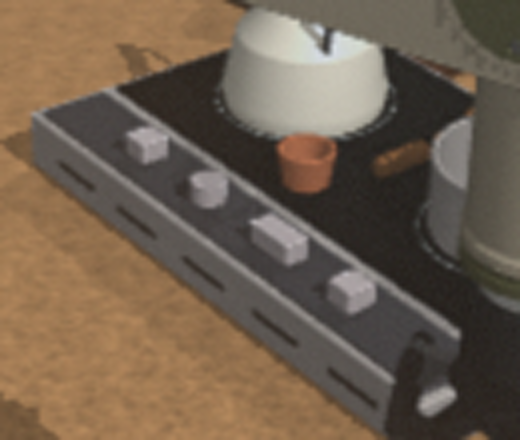

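The crops confirm the layout: a round key second from the left, then the bar, with the salt dish about 90 mm behind them. The two views agree to 3 mm, with key tops at z of about 78 and hob yaw of about -9°. I'll close the fingers, rise, turn to yaw -9 and travel over.

```bash
python3 -m handwheel '[[0,0,-0.014,0,0,6,0],[0,0,-0.014,0,0,6,0],[0,0,-0.014,0,0,6,0],[0,0,-0.014,0,0,6,0],[0,0,-0.014,0,0,6,0],[0.012,-0.031,0,0,0,0,0],[0.012,-0.031,0,0,0,0,0],[0.012,-0.031,0,0,0,0,0]]' 20
python3 -m handwheel '[[0.012,-0.031,0,0,0,0,0],[0.012,-0.031,0,0,0,0,0],[0.012,-0.031,0,0,0,0,0],[0.012,-0.031,0,0,0,0,0],[0.012,-0.031,0,0,0,0,0],[0.012,-0.031,0,0,0,0,0],[0.012,-0.031,0,0,0,0,0],[0.012,-0.031,0,0,0,0,0]]'
python3 -m handwheel '[[0.012,-0.031,0,0,0,0,0],[0.012,-0.031,0,0,0,0,0],[0.012,-0.031,0,0,0,0,0],[0.012,-0.031,0,0,0,0,0],[0,0,0,0,0,0,0],[0,0,0,0,0,0,0],[0,0,0,0,0,0,0]]'
python3 - <<'E'
from h import *
s=r.sense();p,d=r.snapshot("wrist");c=r.calibration("wrist");cv2.imwrite("pics/w1.png",p)
np.savez("w1.npz",p=p,d=d,pos=s["tool_pos"],rot=s["tcp_rot"]);print(c,s["tool_pos"],s["tcp_rot"],s["ft_force"],s["finger_gap"])
E
```

```text
time: 0.77
tool_pos: [264.4, -473.5, 319.8]
tcp_rot: [-180.0, 0.0, -9.2]
ft_force: [0.6, 0.2, 0.1]
finger_gap: -0.1
grip_force: 0.0
time: 1.43
tool_pos: [398.7, -243.1, 320.0]
tcp_rot: [-180.0, 0.0, -9.1]
ft_force: [1.5, -0.1, 0.5]
finger_gap: 0.2
grip_force: 0.0
time: 2.02
tool_pos: [465.1, -129.8, 319.9]
tcp_rot: [180.0, 0.1, -9.0]
ft_force: [0.1, -0.1, 0.4]
finger_gap: -0.3
grip_force: 0.0
{'vfov': 70.1050805293708, 'cx': 317.79856835634706, 'cy': 200.04552598512836, 'tool_from_camera': array([[-2.54023571e-04, -9.59273225e-01, -2.82479762e-01,
         7.21107575e+01],
       [ 9.99999430e-01,  4.92488855e-05, -1.06650671e-03,
         1.50548528e+00],
       [ 1.03698315e-03, -2.82479872e-01,  9.59272665e-01,
        -1.23376591e+02],
       [ 0.00000000e+00,  0.00000000e+00,  0.00000000e+00,
         1.00000000e+00]])} [ 465.11656016 -129.81742809  319.89204445] [ 1.79984227e+02  5.08384587e-02 -9.04649489e+00] [ 0.062663   -0.09318135  0.36972239] -0.2705273353982889
```

View pics/w1.png

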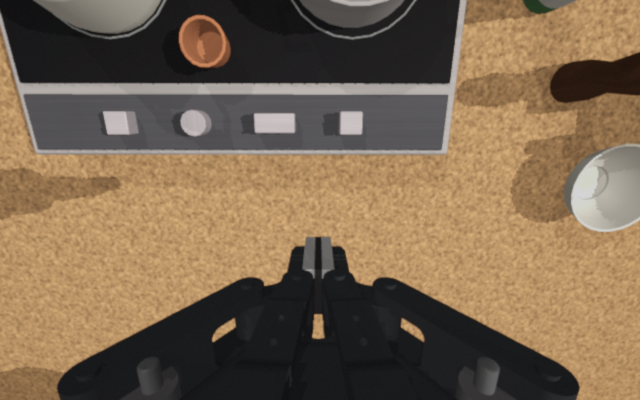

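The wrist view shows the keys at about (119,122), (196,123), (274,123) and (351,123), with the kettle above the left one. I'll measure them.

```bash
cat >> h.py <<'E'
from scipy.spatial.transform import Rotation as Ro
def wray(uv,z,pos,rot,dep=None):
    c=r.calibration("wrist");f=200/np.tan(np.radians(c["vfov"]/2));T=c["tool_from_camera"];Rt=Ro.from_euler("xyz",rot,degrees=True).as_matrix()
    v=np.array([(uv[0]-c["cx"])/f,(uv[1]-c["cy"])/f,1]);o=Rt@T[:3,3]+pos;w=Rt@T[:3,:3]@v
    return o+w*((z-o[2])/w[2] if dep is None else dep)
E
python3 - <<'E'
from h import *
w=np.load("w1.npz");p=w["p"];pos,rot=w["pos"],w["rot"];g=p.max(2)
yaw=np.radians(rot[2]);A=np.array([[np.cos(yaw),np.sin(yaw)],[np.sin(yaw),-np.cos(yaw)]])
for u,v in[(119,122),(196,123),(274,123),(351,123)]:
    a=g[v-18:v+19,u-28:u+29];k,l,st,ce=cv2.connectedComponentsWithStats((a>190).astype(np.uint8));i=1+np.argmax(st[1:,4])
    c=ce[i]+[u-28,v-18];X=wray(c,80,pos,rot);dep=np.median(w["d"][v-18:v+19,u-28:u+29][l==i])
    print(c.round(1),st[i],X.round(1),wray(c,0,pos,rot,dep).round(1),"tool dxy",(A@(X-pos)[:2]).round(1))
E
```

```text
[116.2 122.4] [ 14   8  23  21 411] [567.6 103.8  80. ] [567.6 103.9  79.9] tool dxy [  64.5 -246.8]
[192.  131.8] [17 23 14  7 35] [542.1  14.9  80. ] [542.1  14.9  79.9] tool dxy [  53.3 -155. ]
[274.3 122.5] [  9   9  39  18 688] [536.9 -88.3  80. ] [536.9 -88.3  79.9] tool dxy [ 64.4 -52.3]
[351.1 122.5] [ 18   8  21  20 407] [ 522.  -181.5   80. ] [ 522.  -181.5   79.8] tool dxy [64.3 42.1]
```

```bash
python3 -m handwheel '[[0.0127,-0.0304,0,0,0,0,0],[0.0127,-0.0304,0,0,0,0,0],[0.0127,-0.0304,0,0,0,0,0],[0.0127,-0.0304,0,0,0,0,0],[0.0127,-0.0304,0,0,0,0,0],[0,0,0.03,0,0,0,0],[0,0,0.03,0,0,0,0],[0,0,0.03,0,0,0,0]]'
python3 -m handwheel '[[0,0,0.03,0,0,0,0],[0,0,0.03,0,0,0,0],[0,0,0.03,0,0,0,0],[0,0,0.02,0,0,0,0],[0,0,0,0,0,0,0],[0,0,0,0,0,0,0]]'
python3 - <<'E'
from h import *
s=r.sense();p,d=r.snapshot("wrist");cv2.imwrite("pics/w2.png",p);print(s["tool_pos"],s["tcp_rot"],s["ft_force"])
E
```

```text
time: 2.73
tool_pos: [552.5, 9.3, 229.6]
tcp_rot: [180.0, -0.1, -9.1]
ft_force: [1.0, 0.3, -0.7]
finger_gap: 0.2
grip_force: 0.0
time: 3.23
tool_pos: [550.9, 9.0, 119.3]
tcp_rot: [180.0, 0.2, -9.2]
ft_force: [0.0, -0.1, 1.0]
finger_gap: -0.1
grip_force: 0.0
[550.92444995   9.01182634 119.29730134] [ 1.79976104e+02  1.78654378e-01 -9.20541139e+00] [ 0.02118214 -0.0814548   1.02436883]
```

View pics/w2.png

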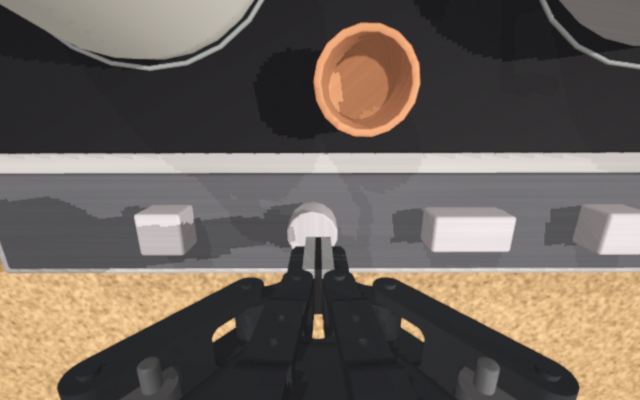

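The fingertips (318,240) are over the round key (313,230), about 2 mm to its right. I'll correct that and go down gently.

```bash
python3 -m handwheel '[[0,-0.002,0.009,0,0,0,0],[0,0,0.009,0,0,0,0],[0,0,0,0,0,0,0],[0,0,0.002,0,0,0,0],[0,0,0.002,0,0,0,0],[0,0,0,0,0,0,0],[0,0,0,0,0,0,0]]'
python3 -m handwheel '[[0,0,0.002,0,0,0,0],[0,0,0.002,0,0,0,0],[0,0,0,0,0,0,0],[0,0,0,0,0,0,0]]'
```

```text
time: 3.87
tool_pos: [552.5, 12.2, 98.5]
tcp_rot: [180.0, -0.0, -9.1]
ft_force: [-0.3, -0.3, 0.6]
finger_gap: 0.0
grip_force: 0.2
time: 4.2
tool_pos: [552.8, 12.2, 94.6]
tcp_rot: [-180.0, -0.0, -9.1]
ft_force: [0.5, 0.1, 3.8]
finger_gap: 0.1
grip_force: 1.7
```

```bash
python3 -m handwheel '[[0,0,0.002,0,0,0,0],[0,0,0.002,0,0,0,0],[0,0,0.002,0,0,0,0],[0,0,0,0,0,0,0],[0,0,0,0,0,0,0]]'
python3 -m handwheel '[[0,0,0.002,0,0,0,0],[0,0,0.002,0,0,0,0],[0,0,0,0,0,0,0],[0,0,0,0,0,0,0]]'
```

```text
time: 4.62
tool_pos: [552.7, 12.2, 88.3]
tcp_rot: [-180.0, -0.0, -9.1]
ft_force: [1.2, 0.1, 3.8]
finger_gap: -0.3
grip_force: 1.6
time: 4.95
tool_pos: [552.7, 12.2, 84.7]
tcp_rot: [-180.0, -0.0, -9.1]
ft_force: [-0.6, 1.2, 7.4]
finger_gap: -0.0
grip_force: 3.7
```

The force plateaued at 3.8 N and then rose to 7.4 N, so the power key is at its stop. I'll lift and move to the left square key.

```bash
python3 -m handwheel '[[0,0,-0.015,0,0,0,0],[0,0,-0.03,0,0,0,0],[0,-0.0315,0,0,0,0,0],[0,-0.0315,0,0,0,0,0],[0,-0.0315,0,0,0,0,0],[0,0,0,0,0,0,0],[0,0,0,0,0,0,0]]'
python3 - <<'E'
from h import *
s=r.sense();p,d=r.snapshot("wrist");cv2.imwrite("pics/w3.png",p);print(s["tool_pos"],s["tcp_rot"],s["ft_force"])
for uv in[(318,215)]:print(d[195:240:6,300:340:8].round(),)
E
```

```text
time: 5.53
tool_pos: [566.5, 106.8, 128.2]
tcp_rot: [180.0, 0.1, -8.9]
ft_force: [-0.7, -0.8, 0.2]
finger_gap: 0.0
grip_force: 0.0
[566.51445771 106.8135212  128.24201819] [ 1.79965021e+02  1.07835977e-01 -8.94020110e+00] [-0.69747733 -0.80267066  0.16372986]
[[199. 198. 199. 199. 200.]
 [201. 200. 199. 200. 200.]
 [187. 187. 186. 186. 186.]
 [181. 182. 181. 181. 181.]
 [184. 183. 183. 182. 183.]
 [183. 183. 183. 183. 183.]
 [185. 184. 186. 186. 185.]
 [185. 151. 150. 149. 187.]]
```

View pics/w3.png

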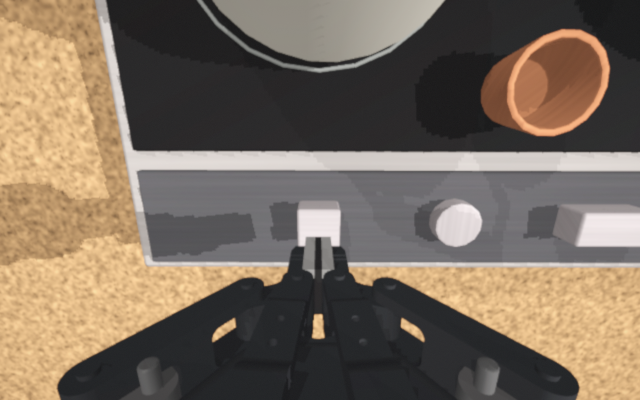

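The power key at (458,223) is visibly lower than its neighbours. The fingers (318) are centred on the left square key (319), and I'll press it.

```bash
python3 -m handwheel '[[0,0,0.015,0,0,0,0],[0,0,0.012,0,0,0,0],[0,0,0,0,0,0,0],[0,0,0.002,0,0,0,0],[0,0,0.002,0,0,0,0],[0,0,0.002,0,0,0,0],[0,0,0.002,0,0,0,0],[0,0,0,0,0,0,0]]'
python3 -m handwheel '[[0,0,0.002,0,0,0,0],[0,0,0.002,0,0,0,0],[0,0,0.002,0,0,0,0],[0,0,0.002,0,0,0,0],[0,0,0.001,0,0,0,0],[0,0,0,0,0,0,0],[0,0,0,0,0,0,0]]'
```

```text
time: 6.25
tool_pos: [567.6, 105.2, 94.6]
tcp_rot: [180.0, -0.0, -9.1]
ft_force: [-1.2, -2.8, 4.0]
finger_gap: -0.0
grip_force: 1.8
time: 6.83
tool_pos: [567.8, 105.4, 85.7]
tcp_rot: [180.0, -0.1, -9.1]
ft_force: [-0.1, -2.6, 5.9]
finger_gap: 0.2
grip_force: 3.1
```

```bash
python3 -m handwheel '[[0,0,0.001,0,0,0,0],[0,0,0,0,0,0,0],[0,0,-0.015,0,0,0,0],[0,0,-0.03,0,0,0,0],[0,0.0325,0,0,0,0,0],[0,0.0325,0,0,0,0,0],[0,0.0325,0,0,0,0,0],[0,0.0325,0,0,0,0,0]]'
python3 -m handwheel '[[0,0.0325,0,0,0,0,0],[0,0.0325,0,0,0,0,0],[0,0,0,0,0,0,0],[0,0,0,0,0,0,0],[0,0,0,0,0,0,0]]'
python3 - <<'E'
from h import *
s=r.sense();p,d=r.snapshot("wrist");cv2.imwrite("pics/w4.png",p);print(s["tool_pos"],s["tcp_rot"],s["ft_force"])
E
```

```text
time: 7.5
tool_pos: [546.2, -23.4, 128.8]
tcp_rot: [-180.0, 0.0, -9.0]
ft_force: [0.1, 0.4, 0.4]
finger_gap: -0.2
grip_force: 0.0
time: 7.92
tool_pos: [536.3, -86.5, 128.8]
tcp_rot: [-179.9, 0.0, -9.1]
ft_force: [-0.3, -0.3, -0.2]
finger_gap: 0.0
grip_force: 0.0
[536.3278579  -86.48120785 128.75309464] [-1.79945295e+02  4.25026223e-02 -9.13915244e+00] [-0.33432058 -0.33831856 -0.22470488]
```

View pics/w4.png

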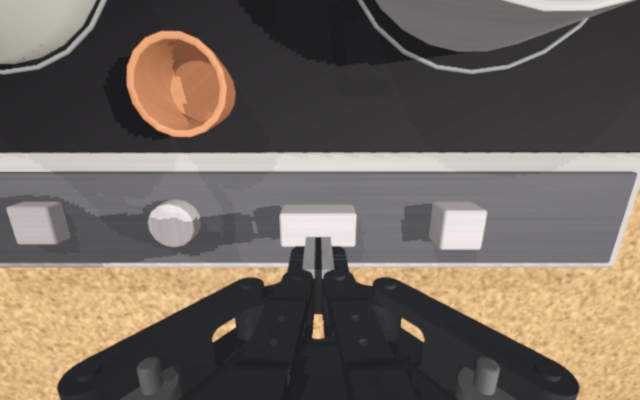

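The fingers (318) are centred on the bar key. Before pressing it, I'll check that the left key at (38,222) is really down.

```bash
cat > chk.py <<'E'
from h import *
import sys
s=r.sense();p,d=r.snapshot("wrist")
for u,v in eval(sys.argv[1]):
    print((u,v),np.median([wray((x,y),0,s["tool_pos"],s["tcp_rot"],d[y,x]) for x in range(u-8,u+9,2) for y in range(v-5,v+6,2)],axis=0).round(1))
E
python3 chk.py "[(33,224),(172,224),(318,228),(460,230)]"
```

```text
(33, 224) [568.6 102.7  72. ]
(172, 224) [553.9   9.5  71.9]
(318, 228) [538.7 -88.   79.8]
(460, 230) [ 522.8 -178.8   79.7]
```

The power and left keys are at 72 mm, so both are down. Next is start.

```bash
python3 -m handwheel '[[0,0,0.015,0,0,0,0],[0,0,0.012,0,0,0,0],[0,0,0,0,0,0,0],[0,0,0.002,0,0,0,0],[0,0,0.002,0,0,0,0],[0,0,0.002,0,0,0,0],[0,0,0.002,0,0,0,0],[0,0,0,0,0,0,0]]'
python3 -m handwheel '[[0,0,0.002,0,0,0,0],[0,0,0.002,0,0,0,0],[0,0,0.002,0,0,0,0],[0,0,0.002,0,0,0,0],[0,0,0.002,0,0,0,0],[0,0,0,0,0,0,0],[0,0,0,0,0,0,0]]'
python3 -m handwheel '[[0,0,-0.015,0,0,0,0],[0,0,-0.03,0,0,0,0],[0,0,-0.035,0,0,0,0],[0,0,-0.035,0,0,0,0],[0,0,0,0,0,0,0],[0,0,0,0,0,0,0],[0,0,0,0,0,0,0]]'
python3 - <<'E'
from h import *
s=r.sense();p,d=r.snapshot("wrist");cv2.imwrite("pics/w5.png",p)
for X in[(566,105),(551,11),(536,-87),(521,-180)]:
    c=r.calibration("wrist");f=200/np.tan(np.radians(c["vfov"]/2));T=c["tool_from_camera"]
    Rt=Ro.from_euler("xyz",s["tcp_rot"],degrees=True).as_matrix()
    q=T[:3,:3].T@(Rt.T@(np.array([*X,76])-s["tool_pos"])-T[:3,3]);u,v=[int(f*q[i]/q[2]+(c["cx"],c["cy"])[i]) for i in(0,1)]
    print((u,v),np.median([wray((x,y),0,s["tool_pos"],s["tcp_rot"],d[y,x])[2] for x in range(u-4,u+5,2) for y in range(v-4,v+5,2)]).round(1))
E
```

```text
time: 8.68
tool_pos: [536.8, -86.8, 94.6]
tcp_rot: [-180.0, -0.0, -9.1]
ft_force: [-1.1, 2.8, 3.3]
finger_gap: -0.3
grip_force: 1.8
time: 9.27
tool_pos: [537.0, -87.0, 84.7]
tcp_rot: [-180.0, -0.1, -9.1]
ft_force: [-1.2, 3.4, 7.0]
finger_gap: 0.5
grip_force: 3.7
time: 9.85
tool_pos: [536.2, -87.3, 198.5]
tcp_rot: [180.0, 0.0, -9.1]
ft_force: [-0.7, 0.1, 0.1]
finger_gap: 0.2
grip_force: 0.0
(100, 200) 72.0
(205, 200) 71.4
(316, 199) 71.6
(420, 199) 79.7
```

View pics/w5.png

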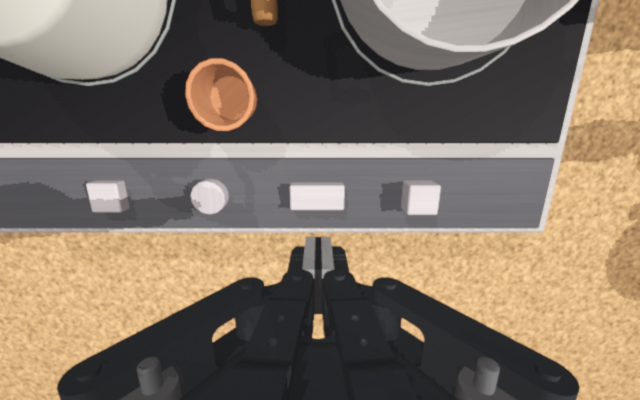

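Three keys are at 72 mm and the right one, at (420,199), is still up at 80 mm. The dish, kettle and casserole are undisturbed, and the arm is clear of everything.

```bash
python3 -c "from bench import r; print(r.hand_in())"
```

```text
the job is handed in; nothing more can be done
None
```

The job is handed in: the power, left square (the kettle's ring) and start keys were pressed in that order and measured fully down, the right square key is still up, and nothing else was disturbed in the final wrist view; the hand-in returned no verdict.

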